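Fit the self-ejecting spline key and hold it home

ROBOT

A 6-joint arm with a two-finger parallel gripper is mounted at the origin on the work surface; the furniture and walls round the work are solid. World frame = base frame: x ahead of the robot, y to its left, z up, the work surface at z = 0. Lengths are in mm, angles in rad, forces in N, time in s.
With the tool pointing down it reaches from about 350 to 975 mm from the base axis. Payload 7.1 kg.
Tool frame: the origin (TCP) lies on the mounting face of the last link; the fingertips stand 182 mm ahead of it and the grasp point (between the pads) lies 163 mm ahead of it (ctrl.finger_overhang is the distance from the TCP to the fingertips, in mm); z points along the fingers, y is the direction in which the jaws open and shut (so a half turn about z gives the same grasp; the last joint's range is limited). The gripper opens to 88 mm and grips with 3 to 60 N. Pads are 20 mm wide; open, the fingers measure 115 mm over their backs; the gripper's body (75 mm by 178 mm) begins 61 mm behind the grasp point.
Start: joints at [-1.162, 0.423, 1.63, -0, 1.089, -0.019], TCP at [259.309, -568.652, 404.675] pointing down, gripper open.
Joint ranges: [-3, 3], [-0.9, 2.11], [0.09, 2.58], [-1.31, 4.45], [0.11, 2.69], [-2.54, 2.54]. Speed limits (rad/s): [2.39, 2.39, 3.01, 3.14, 3.14, 3.14].

INTERFACE

Orientations are given as a rotation vector (axis times angle).
In Python, from workcell import ctrl, viewer, recognise gives the robot as it stands.
- The arm moves only by the shell command python3 -m handwheel 'ROWS'. ROWS is JSON, a list of rows, each an object of numbers: "gripper": the closure, from 0 (fully open) to 1 (shut); "tx", "ty", "tz": the shift along the tool's x, y, z in m; "rx", "ry", "rz": the turn, a rotation vector about the tool's x, y, z in degrees. In form: [{"gripper": .., "tx": .., "ty": .., "tz": .., "rx": .., "ry": .., "rz": ..}, ...]. A call has 1 to 8 rows; each row shifts and turns the commanded pose from where the row before left it, along the tool's axes as they then stand; what a row does not reach is not made up. A row lasts 1/8 s, in which the tool goes at most 62.5 mm and 10.7 degrees, less where a joint would pass 70% of its speed; a pose out of reach is approached as far as the arm can. A call with a gripper value outside its range is refused whole. The fingers move at their own pace and stop on an object; the grip force is fixed at half the most. Time passes only in rows, so rows that do not move let the fingers close. It gives the time, the measured TCP pose, the force and the opening at its end, in the units of the state.
- ctrl.get_obs(): the state, without advancing time (a new reading comes with each control period).
- viewer.get_image(name): name is "scene" or "top" or "wrist"; returns a dict with "image" (400x640x3 uint8, red, green, blue), "range_z" (400x640 float32, mm along the optical axis (not along the pixel's ray), 0 where there is no reading), "vfov" (degrees; the focal length in pixels is half the picture's height over the tangent of half this angle, whatever the lens; pixels are square), "cx", "cy" (the principal point, pixels), "extrinsics" (4x4, takes a point from world to camera coordinates); the wrist camera has in their place "T_tool_cam" (4x4, takes a point from camera to tool coordinates, whose origin is the TCP and whose axes are the flange's). Camera axes: x right, y up, looking along -z (the intrinsics and any distortion apply to the point x, -y, -z); pixel columns grow to the right and rows downward; lengths in mm; the calibration is good to about 2 mm. A picture is of the moment at which its call begins: read the wrist's pose just before it.
- ctrl.close_job(): hands the job in, once; it reports no verdict.
Trained networks look in a picture, given as the dict that the camera call returned (one of the last four; its "shot" number tells which), for a name from the list of things; names that differ only in an ending like _2 or _b are one class to them, and where a whole thing is asked for, a point or a joint stands for the part that bears it (a point fixed in the world has none). Each returns a list of dicts, best first, with "p" (0 to 1); they miss things now and then, are a little off and sometimes report something else, mostly with a low value. They report only what shows in the picture. A call takes as long as a camera call. They do not tell look-alikes from the thing itself.
- recognise(picture, name): "xy" ([column, row] as shares, 0 to 1, of the picture: columns of its width, rows of its height, amid what is visible of it).
The state is a dict: "t": time; "qpos": joint angles; "qvel": joint speeds; "joint_torque": joint torques, N m; "ee_pos": TCP position; "orientation": TCP orientation; "ft_force": force on the tool from outside, world axes, zero at the start; "moment": the same for the moment, N m; "width": finger opening in mm.
Only numpy, scipy, OpenCV 4.12 (cv2) and the standard library are available. Lean on these libraries where they do the work, as an engineer would, in place of code of your own. Each camera call takes 0.05 s, during which the arm holds its last target.

TASK

Pull the dust plug out of the adjuster's drive socket and sort it into the tray that holds the other dust plug. Then take the T-handled spline key from the stand, turn it until its four splines mesh with the cross-shaped socket, push it fully home with its collar flush on the socket, and finish while still gripping the key and pressing it down, because the socket's spring ejector lifts it as soon as you let go. Leave the other things where they are: a light nudge is all right, but do not shove them out of their places.

Things in the scene. Friction and masses are not known exactly. Their poses are not given: they have to be found in the camera images.
- socket (a point): Mouth of the drive socket: centre of the top face of the upright steel hub (45 mm across, 36 mm tall) on the grey adjuster housing (foot 130 x 104 mm, housing top 45 mm high); the mouth is 81 mm above the work surface, the adjuster is fixed. z points up; x and y run along the two arms of the cross-shaped hole. The slots are 9.5 mm wide and 34.5 mm from end to end, 36 mm deep. A dust plug sits in it at the start.
- adjuster: The grey adjuster housing with the hub, fixed to the work surface; origin at the centre of its underside, directly below the socket; axes parallel to those of the socket; the output shaft sticks out at +x.
- ejector (a joint): Brass spring ejector pin at the bottom of the socket (m pressed down): 0 with the socket empty (its top is 20 mm below the mouth), about 0.010 with the key fully home, stop at 0.014. The spring pushes up with 4 N at 0 and 9 N at 0.010.
- plug_grip (a point): Middle of the knob of the black rubber dust plug (30 g) in the socket. Knob: round, 24 mm diameter, 20 mm tall, from 10 mm below to 10 mm above this point; under it a neck 18 mm thick, then a flange 38 mm across and 4 mm thick whose underside (24 mm below this point) lies on the hub; below that a pin 7 mm thick and 14 mm long with a round tip in the hole, with play (it topples when set on its pin). z is the plug's axis, up.
- plug: The same dust plug; origin at the centre of the underside of its flange.
- plug_tray: Square open aluminium tray for dust plugs, 112 x 112 mm, 28 mm high, walls and floor 4 mm, fixed; a spare plug stands upside down in its +x, +y quarter. Origin at the centre of its underside, x and y along its sides. It and the weight tray swap places.
- weight_tray: The same kind of tray with two brass weights in it, fixed; origin and axes as for the plug tray.
- key_stand: Fixed wooden stand for the two keys, 64 x 165 x 36 mm, origin at the centre of its underside, y along its length; two round holes 34 mm wide at y = -47.5 and +47.5 mm. Which key stands in which hole changes.
- key_grip (a point): Centre of the T-bar of the spline key (120 g, varies), which stands upright in the stand, its stem in the hole. The black bar is 60 mm long along x, 14 mm thick along y and 22 mm tall along z (from 11 mm below to 11 mm above this point). Under it a neck 12 mm thick and 14 mm long, then a steel collar 42 mm across and 8 mm thick whose underside is 33 mm below this point. z up along the key.
- key_collar (a point): Centre of the underside of the spline key's collar, 33 mm below key_grip, same axes. The splined stem reaches 30 mm below it: a cross of ribs along x and y, 6 mm wide and 30 mm from end to end, their lower edges and ends rounded (3 mm radius). It fits in all four quarter turns; fully home, this point meets the socket point.
- spline_key: The spline key; origin and axes as key_collar.
- round_key_mid (a point): The other key in the stand, with a round knob (28 mm) and a plain round stem 20 mm thick: does not fit; this point is the middle of its knob, 33 mm above the collar's underside. Stays where it is.
- spare_plug: The spare dust plug in the plug tray, upside down, 48 mm tall with its pin, 38 mm across; origin at the centre of its lower face. Stays.
- weight_big: Brass check weight, 29 mm thick, 46 mm tall, in the weight tray; origin under its centre. Stays.
- weight_small: Brass check weight, 23 mm thick, 36 mm tall, in the weight tray; origin under its centre. Stays.
- eraser: Eraser block 23 x 55 x 15 mm on the table; origin under its centre. Stays.
- glue_stick: Upright glue stick, 24 mm thick, 86 mm tall; origin under its centre. Stays.
- marker: Black felt marker lying, 18 x 135 x 20 mm; origin under its centre. Stays.
- cards: Banded pack of cards 56 x 86 x 33 mm; origin under its centre. Stays.
Not all that is in view belongs to the job. Leave any brown or purple look-alike of the plug_tray alone.

How it is judged (in metres and radians):
On the way:
1. the dust plug from the socket lies released in the plug tray (x of plug_grip in the frame of plug_tray between -0.056 and 0.056 m and y of plug_grip in the frame of plug_tray between -0.056 and 0.056 m and z of plug_grip in the frame of plug_tray below 0.065 m and contact force between plug and the fingers below 0.2 N and linear speed of plug below 0.03 m/s), for 0.2 s.
At the end, for the whole second after the job is handed in: Plug released and still in the plug tray; spline key upright in the socket (3 mm, 0.06 rad), splines along the slots, collar within 2 mm of the hub top, ejector down at least 7.5 mm, the key pressing on the adjuster with over 3 N, fingers gripping it (all of step 1 and horizontal distance between key_collar and socket below 0.003 m and z of key_collar in the frame of socket below 0.002 m and angle between spline_key's own z axis and vertical below 0.06 rad and (angle between the x axis of spline_key and the x axis of adjuster, either way round below 0.15 rad or angle between the x axis of spline_key and the y axis of adjuster, either way round below 0.15 rad) and value of joint ejector above 0.0075 m and contact force between spline_key and adjuster above 3 N and contact force between the fingers and spline_key above 3 N); the arm keeps its last pose, push and grip.
It fails at once if the round-knobbed key shoved or knocked away (moved more than 40 mm) (distance of round_key_mid from where it was at the start of the episode above 0.04 m).
It fails at once if the spare plug shoved or knocked away (moved more than 40 mm) (distance of spare_plug from where it was at the start of the episode above 0.04 m).
It fails at once if a brass weight shoved or knocked away (moved more than 40 mm) (distance of any of weight_big, weight_small from where it was at the start of the episode above 0.04 m).
It fails at once if the eraser, glue stick, marker or cards shoved or knocked away (moved more than 40 mm) (distance of any of eraser, glue_stick, marker, cards from where it was at the start of the episode above 0.04 m).
It also fails if it takes over 48 s, if anything falls off the work surface, if the arm or the gripper's body presses on something with over 40 N, if the wrist force passes 120 N, or if a joint passes its speed limit or range.

## Working session

There is one attempt and no reset: what is moved stays moved. The work goes in short steps, Python scripts to look and compute and a shell command to move; the robot and the scene stay as the last step left them, time stands still between calls to the robot, and variables do not carry over. Pictures are saved under pics/ and viewed, and the job is handed in when it is done.

```bash
ls; mkdir -p pics; python3 - <<'E'
from workcell import ctrl, viewer, recognise
import cv2
print(ctrl.get_obs(), ctrl.finger_overhang)
for n in ["scene","top","wrist"]:
    p=viewer.get_image(n); cv2.imwrite(f"pics/a_{n}.png",p["image"][:,:,::-1])
    print(n,p["vfov"],p["cx"],p["cy"],p.get("extrinsics",p.get("T_tool_cam")),[k for k in p])
E
```

```text
pics
{'t': 0.0, 'qpos': array([-1.16196045e+00,  4.23788353e-01,  1.63067846e+00, -1.63836845e-06,
        1.08860029e+00, -1.90182874e-02]), 'qvel': array([-8.22948333e-05, -1.43115050e-03, -8.82359473e-04,  8.77126654e-04,
       -1.39650492e-03, -1.59993885e-03]), 'joint_torque': array([ 2.37256558e-03, -5.44612527e+01, -2.73663998e+01,  6.45961706e-02,
        2.26832146e-02, -8.82911877e-05]), 'ee_pos': array([ 259.22622055, -568.39883983,  403.93880416]), 'orientation': array([-3.06856565e+00, -6.66651378e-01,  4.50598381e-04]), 'ft_force': array([-0.36365181, -0.53510085, -0.57654812]), 'moment': array([ 0.00865143,  0.06491089, -0.03318154]), 'width': 88.09739368453472} 182.0
scene 49.979995461729125 316.23193909148057 202.38442076640064 [[-5.55361054e-01 -8.31473473e-01  1.50320463e-02  3.67421331e+02]
 [ 5.49621937e-01 -3.53420475e-01  7.56974038e-01 -2.84354755e+02]
 [-6.24091200e-01  4.28655842e-01  6.53272029e-01 -1.13148516e+03]
 [ 0.00000000e+00  0.00000000e+00  0.00000000e+00  1.00000000e+00]] ['image', 'range_z', 'vfov', 'cx', 'cy', 'extrinsics', 'shot']
top 44.44861362084266 324.15032953321725 203.33855502409816 [[-2.25352378e-02 -9.99534540e-01 -2.05637311e-02  1.57292485e+02]
 [ 9.94598274e-01 -2.44991051e-02  1.00866577e-01 -4.96055963e+02]
 [-1.01323421e-01 -1.81795992e-02  9.94687422e-01 -1.58147547e+03]
 [ 0.00000000e+00  0.00000000e+00  0.00000000e+00  1.00000000e+00]] ['image', 'range_z', 'vfov', 'cx', 'cy', 'extrinsics', 'shot']
wrist 61.45786312712915 325.6386159296487 198.7823705815494 [[-3.01361720e-04  9.61728871e-01  2.74002715e-01  7.57555794e+01]
 [ 9.99999267e-01 -3.15479711e-05  1.21057959e-03 -3.28250340e-01]
 [ 1.17289357e-03  2.74002879e-01 -9.61728156e-01  1.87941343e+01]
 [ 0.00000000e+00  0.00000000e+00  0.00000000e+00  1.00000000e+00]] ['image', 'range_z', 'vfov', 'cx', 'cy', 'T_tool_cam', 'shot']
```

View pics/a_scene.png

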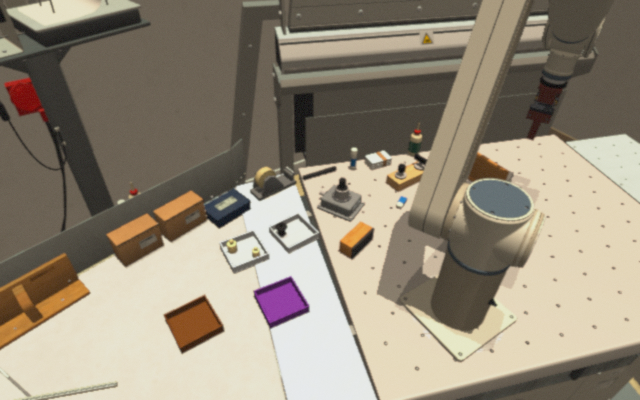

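View pics/a_top.png

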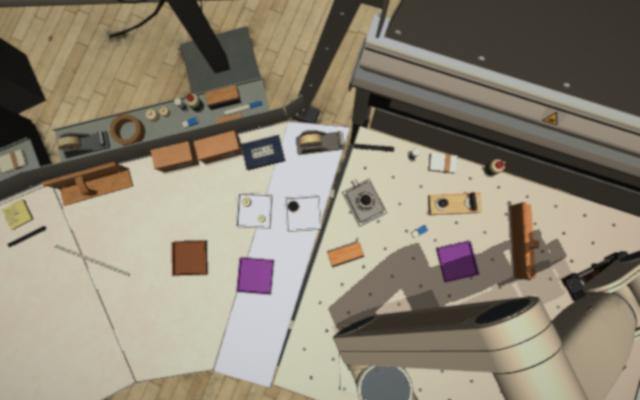

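View pics/a_wrist.png

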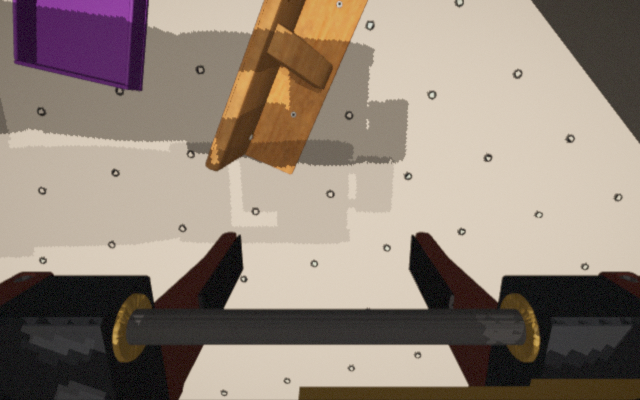

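The top view shows:
- Adjuster with plug at (365,202).
- Plug tray, white with a black plug, at (302,213).
- Weight tray at (254,210).
- Key stand at (455,204), with the round knob probably on the left and the T-bar on the right.

Look-alikes to avoid: purple trays at (255,276) and (457,261), the brown tray at (189,258), the spare plug at (293,206) and the round key at (442,203).

```bash
cat > h.py <<'E'
import numpy as np, cv2
from scipy.spatial.transform import Rotation as R
from workcell import ctrl, viewer, recognise
def cam(n):
    o=ctrl.get_obs(); p=viewer.get_image(n)
    if n=="wrist":
        T=np.eye(4);T[:3,:3]=R.from_rotvec(o["orientation"]).as_matrix();T[:3,3]=o["ee_pos"]
        p["Twc"]=T@p["T_tool_cam"]
    else: p["Twc"]=np.linalg.inv(p["extrinsics"])
    p["f"]=200/np.tan(np.radians(p["vfov"]/2)); return p
def ray(p,u,v,d):
    c=np.array([(u-p["cx"])/p["f"]*d,-(v-p["cy"])/p["f"]*d,-d]);return p["Twc"][:3,:3]@c+p["Twc"][:3,3]
def cloud(p):
    v,u=np.mgrid[0:400,0:640];d=p["range_z"]
    c=np.stack([(u-p["cx"])/p["f"]*d,-(v-p["cy"])/p["f"]*d,-d],-1)
    return c@p["Twc"][:3,:3].T+p["Twc"][:3,3]
def proj(p,X):
    T=np.linalg.inv(p["Twc"]);c=T[:3,:3]@np.asarray(X,float)+T[:3,3]
    return p["cx"]-c[0]/c[2]*p["f"],p["cy"]+c[1]/c[2]*p["f"]
def onplane(p,u,v,z):
    C=p["Twc"][:3,3];D=ray(p,u,v,1)-C;return C+D*(z-C[2])/D[2]
E
python3 - <<'E'
from h import *
np.set_printoptions(precision=1,suppress=True)
for n in ["top","scene"]:
    p=cam(n);P=cloud(p)
    for name in ["plug_grip","socket","key_grip","round_key_mid","plug_tray","key_stand","adjuster","eraser","glue_stick","marker","cards","weight_big"]:
        r=recognise(p,name)[:3]
        for q in r:
            if q["p"]<.2: continue
            u,v=q["xy"][0]*640,q["xy"][1]*400
            print(n,name,round(q["p"],2),np.array([u,v]),P[int(v),int(u)])
    if n=="top":
        cv2.imwrite("pics/b_top.png",cv2.resize(p["image"][130:300,230:530,::-1],None,fx=2.6,fy=2.6,interpolation=cv2.INTER_CUBIC))
    else:
        cv2.imwrite("pics/b_scene.png",cv2.resize(p["image"][130:280,210:450,::-1],None,fx=3.3,fy=3.3,interpolation=cv2.INTER_CUBIC))
E
```

```text
top socket 0.87 [361.4 206.4] [484.6  26.9  61. ]
top key_grip 0.59 [255.3 208. ] [491.5 376.4   9. ]
top key_grip 0.57 [472.5 203.6] [ 484.7 -324.8   70.6]
top key_grip 0.51 [365.3 199.4] [501.2  16.9 113.9]
top plug_tray 0.91 [453.9 263.1] [ 336.7  116.3 1626.3]
top plug_tray 0.59 [306.4 213.1] [470.6 206.7  10.4]
top plug_tray 0.59 [188.3 259.4] [327.7 601.7   2.3]
top key_stand 0.71 [452.8 203.5] [ 489.8 -270.5   33.9]
top adjuster 0.6 [472.2 201.2] [ 490.3 -322.9   78.2]
top adjuster 0.58 [361.3 201. ] [501.1  27.9  88.3]
top eraser 0.4 [419.6 231.4] [ 402.1 -163.1   14.8]
top glue_stick 0.61 [415.4 154.2] [ 645.2 -149.1   81.6]
top marker 0.72 [452.4 205.4] [ 482.8 -269.1   38.2]
top marker 0.59 [374.1 145.1] [693.9 -25.8   9.4]
top marker 0.45 [415.2 151.9] [ 653.6 -148.4   88.1]
top cards 0.71 [442.7 161.1] [ 630.  -245.8   28.5]
top weight_big 0.65 [247.7 202.2] [508.7 397.2  41.5]
scene plug_grip 0.63 [341.8 182.1] [490.   22.9 115.4]
scene socket 0.82 [340.1 203.8] [474.6  33.5  44.1]
scene socket 0.35 [257.8 255.6] [446.  351.8  13.6]
scene socket 0.23 [319.8 171.6] [681.7 -25.2  19.2]
scene key_grip 0.49 [418.1 164.5] [ 495.5 -331.4   44.7]
scene round_key_mid 0.2 [295.1 234.5] [468.1 208.6   3.5]
scene plug_tray 0.92 [293.9 234.1] [470.7 214.2   4.3]
scene plug_tray 0.86 [190.5 323.4] [340.5 598.2   5.1]
scene plug_tray 0.8 [283.  299.8] [276.9 363.8   3.6]
scene key_stand 0.75 [406.8 178.9] [ 466.6 -248.2   34.1]
scene marker 0.73 [320.1 170.3] [687.4 -33.4  16.9]
scene cards 0.71 [378.2 156.9] [ 623.9 -252.4   34.2]
scene cards 0.5 [420.3 160.7] [ 483.3 -322.8   72.9]
scene weight_big 0.45 [231.8 245.9] [504.2 404.4  34.3]
```

View pics/b_top.png

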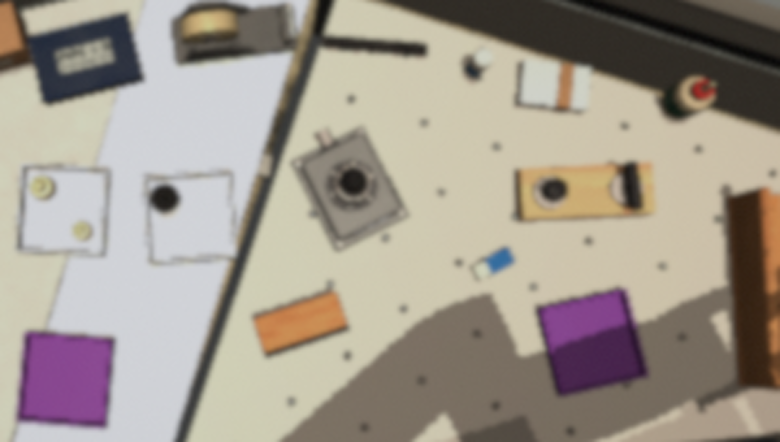

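View pics/b_scene.png

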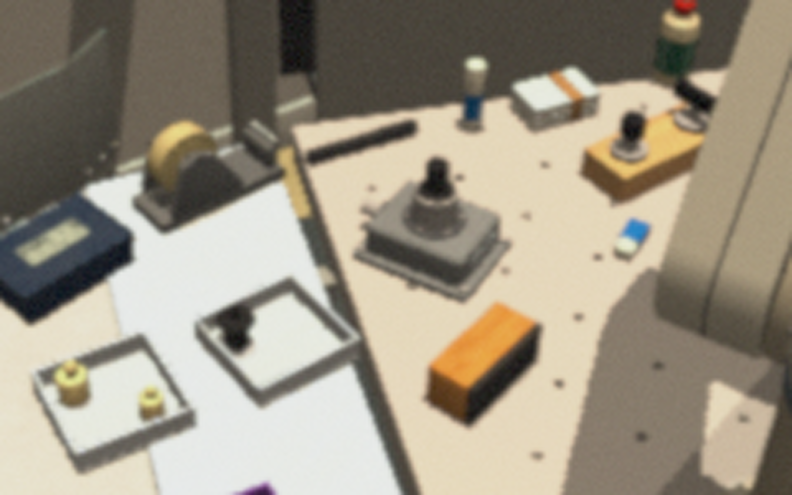

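```bash
python3 -m handwheel '[{"tx":0.052,"ty":-0.021},{"tx":0.052,"ty":-0.021},{"tx":0.052,"ty":-0.021},{"tx":0.052,"ty":-0.021},{"tx":0.05,"ty":-0.021},{"tx":0.05,"ty":-0.021},{"rz":10},{"rz":10}]'
python3 - <<'E'
from h import *
o=ctrl.get_obs();print(o["t"],o["ee_pos"],o["orientation"],o["qpos"])
p=cam("wrist");np.save("pics/k1.npy",p,allow_pickle=True)
cv2.imwrite("pics/c_w.png",p["image"][:,:,::-1])
for n in ["key_grip","key_collar","round_key_mid","key_stand"]:
    for q in recognise(p,n)[:3]: 
        u,v=q["xy"][0]*640,q["xy"][1]*400; print(n,q["p"],u,v,cloud(p)[int(v),int(u)])
E
```

```text
1.45 [ 259.29981115 -568.66235041  404.68131815] [3.06999984e+00 6.66766777e-01 8.17381740e-06] [-1.16202057e+00  4.23095916e-01  1.62989059e+00  1.32841511e-06
  1.08858524e+00 -1.89577347e-02]$[0]: bad value
```

View pics/c_w.png

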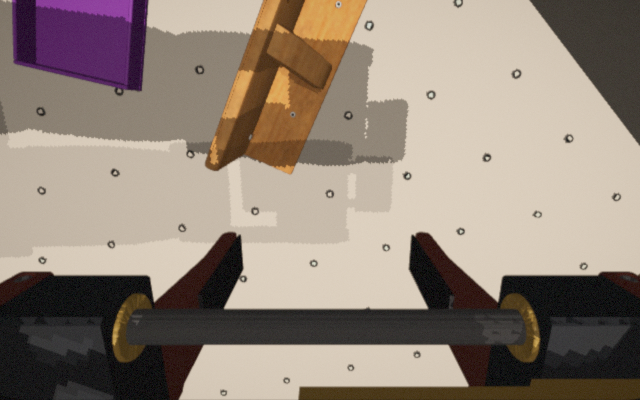

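```bash
python3 -m handwheel '[{"gripper":0,"tx":0.052,"ty":-0.021,"tz":0,"rx":0,"ry":0,"rz":0},{"gripper":0,"tx":0.052,"ty":-0.021,"tz":0,"rx":0,"ry":0,"rz":0},{"gripper":0,"tx":0.052,"ty":-0.021,"tz":0,"rx":0,"ry":0,"rz":0},{"gripper":0,"tx":0.052,"ty":-0.021,"tz":0,"rx":0,"ry":0,"rz":0},{"gripper":0,"tx":0.05,"ty":-0.021,"tz":0,"rx":0,"ry":0,"rz":0},{"gripper":0,"tx":0.05,"ty":-0.021,"tz":0,"rx":0,"ry":0,"rz":0},{"gripper":0,"tx":0,"ty":0,"tz":0,"rx":0,"ry":0,"rz":10},{"gripper":0,"tx":0,"ty":0,"tz":0,"rx":0,"ry":0,"rz":10}]'
python3 - <<'E'
from h import *
o=ctrl.get_obs();print(o["t"],o["ee_pos"],o["orientation"],o["qpos"])
p=cam("wrist");np.save("pics/k1.npy",p,allow_pickle=True)
cv2.imwrite("pics/c_w2.png",p["image"][:,:,::-1])
for n in ["key_grip","round_key_mid"]:
    for q in recognise(p,n)[:3]: 
        u,v=q["xy"][0]*640,q["xy"][1]*400; print(n,q["p"],u,v,cloud(p)[int(v),int(u)])
E
```

```text
t: 2.7
ee_pos: [487.9, -325.3, 404.7]
orientation: [3.139, 0.118, -0.0]
ft_force: [-0.2, -0.2, 0.2]
width: 87.7
2.7 [ 487.94984834 -325.32330989  404.67126958] [ 3.13935855e+00  1.17709510e-01 -5.23683551e-05] [-6.08319339e-01  3.66974041e-01  1.71729699e+00 -4.88321889e-05
  1.05733132e+00  8.87546557e-01]
key_grip 0.95 330.81600000000003 180.20000000000002 [ 494.93711928 -327.94209124   81.28289893]
key_grip 0.21 35.712 144.52 [501.67735003 -30.13616707  45.60962718]
round_key_mid 0.78 237.82399999999998 174.4 [ 494.36697877 -242.18760378   82.17501431]
```

View pics/c_w2.png

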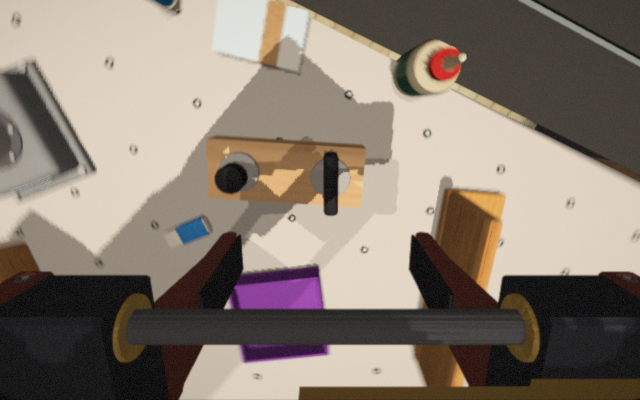

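The wrist view shows the T-bar at (331,182) and the round knob at (232,178). Both stand in the wooden stand, and the T-bar is the one I want. Next I fit the bar from depth and go on to the adjuster.

```bash
python3 - <<'E'
from h import *
p=np.load("pics/k1.npy",allow_pickle=True).item();P=cloud(p)
m=(np.abs(P[...,2]-80)<7)&(np.hypot(P[...,0]-492,P[...,1]+328)<45)
Q=P[m][:,:2].astype(np.float32);print(len(Q),P[m].mean(0),np.median(P[m][:,2]))
(c,s,a)=cv2.minAreaRect((Q).astype(np.float32));print(c,s,a)
w,V=np.linalg.eigh(np.cov(Q.T));d=V[:,1]*np.sign(V[0,1]);print(np.degrees(np.arctan2(d[1],d[0])))
# image edges
img=p["image"];g=img.max(2).astype(int)
mm=((g<60)&(np.hypot(P[...,0]-492,P[...,1]+328)<50)).astype(np.uint8)
cn,_=cv2.findContours(mm,0,2);k=max(cn,key=cv2.contourArea);r=cv2.minAreaRect(k);print(r)
b=cv2.boxPoints(r);print([onplane(p,u,v,80).round(1) for u,v in b],onplane(p,*r[0],80))
cv2.imwrite("pics/c_crop.png",cv2.resize(img[120:230,190:400,::-1],None,fx=3.6,fy=3.6))
E
```

```text
899 [ 491.25486277 -328.37705612   80.31343995] 80.506180028492
(489.279052734375, -328.3736572265625) (60.24856185913086, 13.320221900939941) 4.762393951416016
5.029305045336178
((307.96856689453125, 295.2905578613281), (147.19833374023438, 411.64111328125), 78.52752685546875)
[array([390.8, -96.6,  80. ]), array([ 504. , -481.5,   80. ]), array([ 351.7, -545.7,   80. ]), array([ 208.4, -109. ,   80. ])] [ 371.79217411 -314.85055423   80.        ]
```

View pics/c_crop.png

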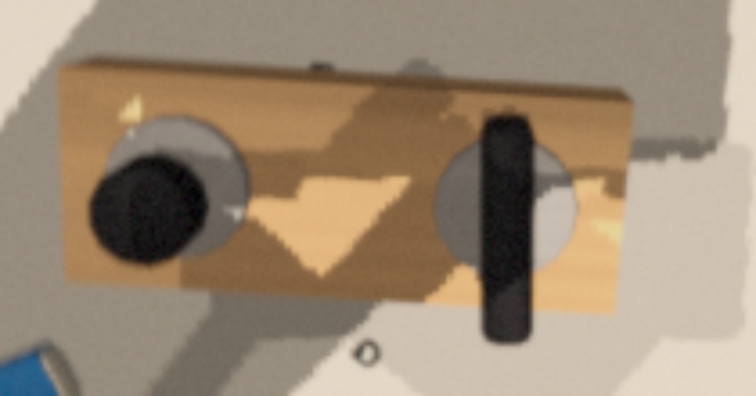

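```bash
python3 -m handwheel '[{"gripper":0,"tx":0.0057,"ty":-0.058,"tz":0,"rx":0,"ry":0,"rz":0},{"gripper":0,"tx":0.0057,"ty":-0.058,"tz":0,"rx":0,"ry":0,"rz":0},{"gripper":0,"tx":0.0057,"ty":-0.058,"tz":0,"rx":0,"ry":0,"rz":0},{"gripper":0,"tx":0.0057,"ty":-0.058,"tz":0,"rx":0,"ry":0,"rz":0},{"gripper":0,"tx":0.0057,"ty":-0.058,"tz":0,"rx":0,"ry":0,"rz":0},{"gripper":0,"tx":0.0057,"ty":-0.058,"tz":0,"rx":0,"ry":0,"rz":0},{"gripper":0,"tx":0,"ty":0,"tz":0,"rx":0,"ry":0,"rz":0}]'
python3 - <<'E'
from h import *
p=cam("wrist");np.save("pics/s1.npy",p,allow_pickle=True)
cv2.imwrite("pics/d_w.png",p["image"][:,:,::-1]);P=cloud(p)
m=(np.abs(P[...,2]-114)<6)&(np.hypot(P[...,0]-496,P[...,1]-24)<40)
Q=P[m].astype(np.float32);print(len(Q),np.median(Q[:,2]),cv2.minEnclosingCircle(Q[:,:2].copy()),Q.mean(0))
m=(np.abs(P[...,2]-45)<5)&(np.hypot(P[...,0]-496,P[...,1]-24)<100)
Q=P[m].astype(np.float32);print(len(Q),np.median(Q[:,2]),cv2.minAreaRect(Q[:,:2].copy()))
m=(np.abs(P[...,2]-83)<6)&(np.hypot(P[...,0]-496,P[...,1]-24)<40)
Q=P[m].astype(np.float32);print(len(Q),np.median(Q[:,2]),cv2.minEnclosingCircle(Q[:,:2].copy()))
E
```

```text
t: 3.72
ee_pos: [493.8, 26.3, 404.9]
orientation: [-3.138, -0.137, -0.001]
ft_force: [-0.3, -0.1, -0.1]
width: 88.0
628 115.760735 ((501.5182189941406, 13.402037620544434), 11.851509094238281) [502.31595  13.84468 115.50272]
6902 46.018196 ((503.04180908203125, 14.551048278808594), (113.85492706298828, 89.97991943359375), 25.086946487426758)
1088 85.18451 ((501.234375, 13.769428253173828), 22.51767921447754)
```

View pics/d_w.png

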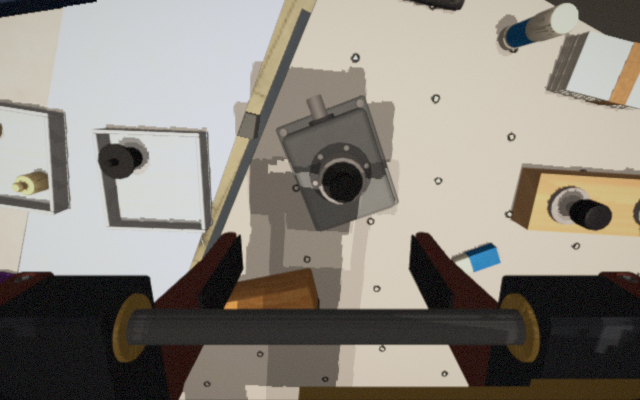

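The wrist view shows the plug knob on the hub at (344,183), and the fit puts it at (501.6, 13.6). The adjuster yaw is about 25°, with its shaft stub at (318,105). I'm grasping the plug now.

```bash
python3 -m handwheel '[{"gripper":0,"tx":0.0068,"ty":0.0133,"tz":0.034,"rx":0,"ry":0,"rz":0},{"gripper":0,"tx":0,"ty":0,"tz":0.05,"rx":0,"ry":0,"rz":0},{"gripper":0.3,"tx":0,"ty":0,"tz":0.05,"rx":0,"ry":0,"rz":0},{"gripper":0.9,"tx":0,"ty":0,"tz":0,"rx":0,"ry":0,"rz":0},{"gripper":0.9,"tx":0,"ty":0,"tz":0,"rx":0,"ry":0,"rz":0},{"gripper":0.9,"tx":0,"ty":0,"tz":0,"rx":0,"ry":0,"rz":0},{"gripper":0.9,"tx":0,"ty":0,"tz":0,"rx":0,"ry":0,"rz":0}]'
python3 - <<'E'
from h import *
p=cam("wrist")
cv2.imwrite("pics/e_w.png",p["image"][:,:,::-1])
o=ctrl.get_obs();print(o["ee_pos"],o["width"],o["ft_force"],o["qpos"])
E
```

```text
t: 4.65
ee_pos: [502.4, 10.6, 272.3]
orientation: [3.139, 0.124, 0.005]
ft_force: [-0.3, -0.9, -0.5]
width: 40.8
[502.23204361  10.64814683 272.04269459] 37.52402246155702 [ 0.38246728 -0.63052855 -0.50833726] [-2.49426347e-03  4.52325137e-01  1.98292326e+00  9.82388656e-06
  7.03789327e-01  1.48940246e+00]
```

View pics/e_w.png

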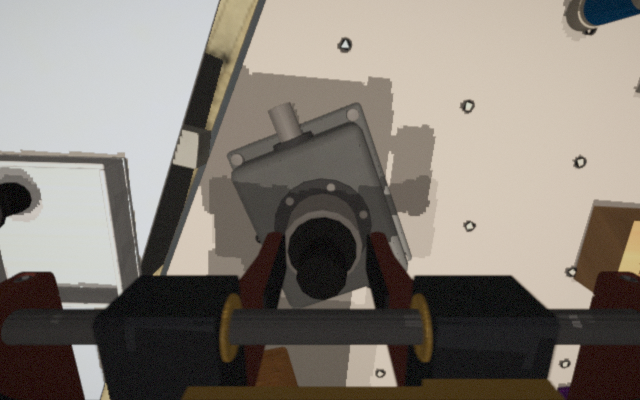

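```bash
python3 -m handwheel '[{"gripper":0.9,"tx":0,"ty":-0.002,"tz":0,"rx":0,"ry":0,"rz":0},{"gripper":0.9,"tx":0,"ty":0,"tz":0,"rx":0,"ry":0,"rz":0},{"gripper":0.9,"tx":0,"ty":0,"tz":0,"rx":0,"ry":0,"rz":0},{"gripper":0.9,"tx":0,"ty":0,"tz":0,"rx":0,"ry":0,"rz":0}]'
python3 - <<'E'
from h import *
p=cam("wrist")
cv2.imwrite("pics/f_w.png",p["image"][:,:,::-1])
o=ctrl.get_obs();print(o["ee_pos"],o["width"],o["ft_force"])
E
```

```text
t: 5.2
ee_pos: [501.8, 12.9, 271.2]
orientation: [-3.139, -0.124, -0.001]
ft_force: [-1.2, 2.4, 7.3]
width: 23.5
[501.82463286  12.8715104  271.12578501] 23.350711356627805 [-1.48627221  1.29231339  6.72123043]
```

View pics/f_w.png

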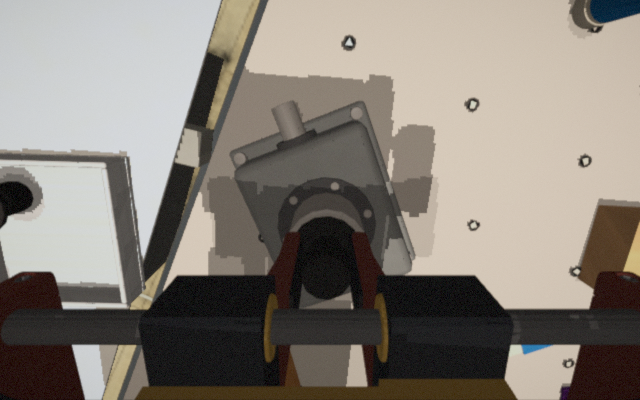

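```bash
python3 -m handwheel '[{"gripper":0.9,"tx":0,"ty":0,"tz":-0.03,"rx":0,"ry":0,"rz":0},{"gripper":0.9,"tx":0,"ty":0,"tz":-0.05,"rx":0,"ry":0,"rz":0},{"gripper":0.9,"tx":0,"ty":-0.035,"tz":-0.02,"rx":0,"ry":0,"rz":0},{"gripper":0.9,"tx":0,"ty":-0.05,"tz":0,"rx":0,"ry":0,"rz":0},{"gripper":0.9,"tx":0,"ty":0,"tz":0,"rx":0,"ry":0,"rz":0}]'
python3 - <<'E'
from h import *
p=cam("wrist");np.save("pics/t1.npy",p,allow_pickle=True)
cv2.imwrite("pics/g_w.png",p["image"][:,:,::-1]);P=cloud(p)
o=ctrl.get_obs();print(o["ee_pos"],o["orientation"],o["width"],o["ft_force"])
for n,pp in (("now",p),("s1",np.load("pics/s1.npy",allow_pickle=True).item()),("scene",cam("scene"))):
    P=cloud(pp)
    m=(np.abs(P[...,2]-28)<3)&(np.abs(P[...,0]-472)<75)&(np.abs(P[...,1]-208)<68)
    Q=P[m].astype(np.float32);print(n,len(Q),cv2.minAreaRect(Q[:,:2].copy()))
    m=(P[...,2]>35)&(P[...,2]<56)&(np.abs(P[...,0]-480)<60)&(np.abs(P[...,1]-208)<60)
    print("spare",P[m].mean(0),m.sum())
E
```

```text
t: 5.88
ee_pos: [494.6, 99.7, 371.0]
orientation: [-3.139, -0.129, -0.001]
ft_force: [-0.4, -0.8, -0.6]
width: 23.4
[494.65653485  98.53069355 370.68286882] [ 3.13883912e+00  1.28231228e-01 -1.07406996e-04] 23.280405292395432 [-0.09279788 -0.49815715 -0.3341282 ]
now 1986 ((469.166748046875, 217.5745391845703), (111.96382141113281, 112.32862854003906), 2.75099778175354)
spare [492.69551643 246.49090299  39.84560334] 1232
s1 1730 ((469.1483459472656, 217.60606384277344), (112.1866226196289, 113.07300567626953), 2.698517322540283)
spare [492.74573829 246.1673186   39.97112807] 1053
scene 185 ((465.8885803222656, 215.56613159179688), (118.47614288330078, 114.52598571777344), 2.318920373916626)
spare [488.8341826  245.46560788  39.90222999] 86
```

View pics/g_w.png

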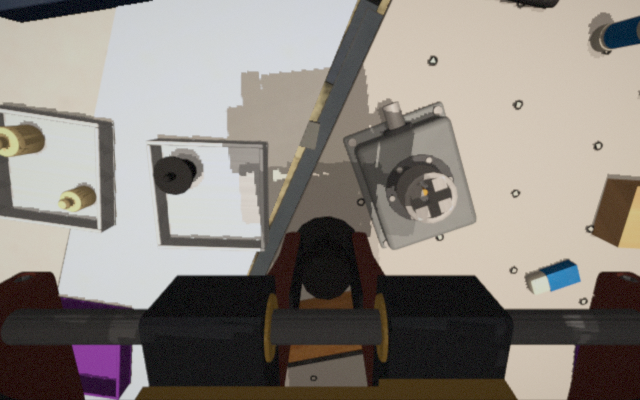

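The picture shows the empty cross socket at (432,197), the plug held, and the spare plug in the tray at (175,173). I'll place it in the tray's free quarter, at (448,198).

```bash
python3 -m handwheel '[{"gripper":0.9,"tx":-0.019,"ty":-0.052,"tz":0,"rx":0,"ry":0,"rz":0},{"gripper":0.9,"tx":-0.02,"ty":-0.0515,"tz":0.02,"rx":0,"ry":0,"rz":0},{"gripper":0.9,"tx":0,"ty":0,"tz":0.05,"rx":0,"ry":0,"rz":0},{"gripper":0.9,"tx":0,"ty":0,"tz":0.05,"rx":0,"ry":0,"rz":0},{"gripper":0.9,"tx":0,"ty":0,"tz":0.034,"rx":0,"ry":0,"rz":0},{"gripper":0.9,"tx":0,"ty":0,"tz":0,"rx":0,"ry":0,"rz":0},{"gripper":0.5,"tx":0,"ty":0,"tz":0,"rx":0,"ry":0,"rz":0},{"gripper":0.5,"tx":0,"ty":0,"tz":0,"rx":0,"ry":0,"rz":0}]'
python3 - <<'E'
from h import *
p=cam("wrist")
cv2.imwrite("pics/h_w.png",p["image"][:,:,::-1])
o=ctrl.get_obs();print(o["ee_pos"],o["width"],o["ft_force"],o["t"])
E
```

```text
t: 6.98
ee_pos: [448.7, 197.5, 218.2]
orientation: [-3.138, -0.123, -0.004]
ft_force: [-0.5, -1.0, 0.7]
width: 39.9
[448.62895634 197.53133634 218.15233488] 42.493144206885674 [-0.61628396  0.87523963 -0.28458667] 7.025
```

View pics/h_w.png

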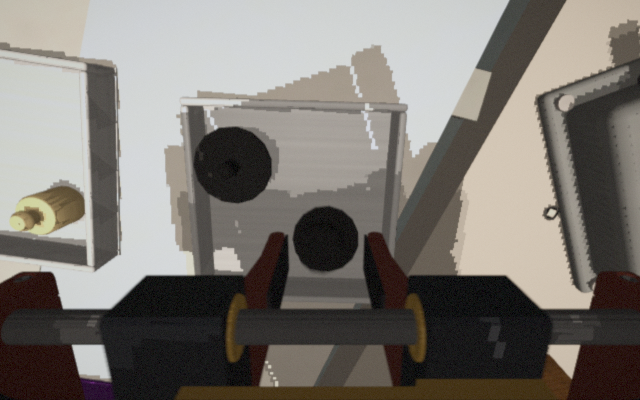

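```bash
python3 -m handwheel '[{"gripper":0.5,"tx":0,"ty":0,"tz":-0.02,"rx":0,"ry":0,"rz":0},{"gripper":0.5,"tx":0,"ty":0,"tz":-0.06,"rx":0,"ry":0,"rz":0},{"gripper":0.5,"tx":0,"ty":0,"tz":-0.06,"rx":0,"ry":0,"rz":0},{"gripper":0.2,"tx":0,"ty":0,"tz":-0.04,"rx":0,"ry":0,"rz":0},{"gripper":0,"tx":0,"ty":0,"tz":0,"rx":0,"ry":0,"rz":0}]'
python3 - <<'E'
from h import *
p=cam("wrist")
cv2.imwrite("pics/i_w.png",p["image"][:,:,::-1])
o=ctrl.get_obs();print(o["ee_pos"],o["width"],o["ft_force"],o["t"])
E
```

```text
t: 7.65
ee_pos: [448.6, 197.8, 401.0]
orientation: [-3.136, -0.124, -0.013]
ft_force: [-0.2, -0.7, -0.4]
width: 60.5
[447.97916012 197.50317564 398.83496336] 64.40751994432763 [-0.62851082 -0.83571696 -0.29087159] 7.7
```

View pics/i_w.png

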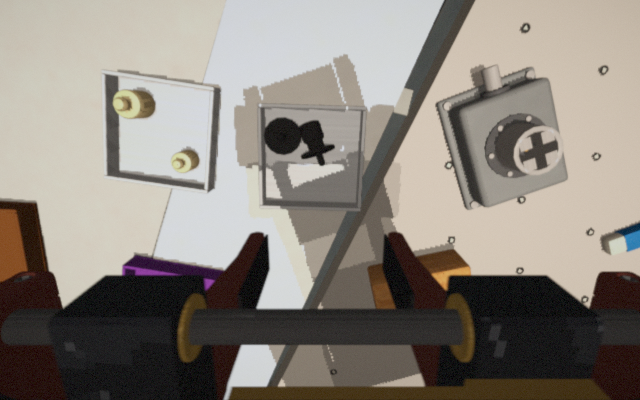

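The plug has toppled and lies in the tray at about (315,140), next to the spare at (282,136). Both are inside. I go to the socket next and measure it.

```bash
python3 -m handwheel '[{"gripper":0,"tx":0.012,"ty":0.058,"tz":0,"rx":0,"ry":0,"rz":0},{"gripper":0,"tx":0.013,"ty":0.058,"tz":0.02,"rx":0,"ry":0,"rz":0},{"gripper":0,"tx":0.0135,"ty":0.058,"tz":0.02,"rx":0,"ry":0,"rz":0},{"gripper":0,"tx":0,"ty":0.0136,"tz":0,"rx":0,"ry":0,"rz":0},{"gripper":0,"tx":0,"ty":0,"tz":0,"rx":0,"ry":0,"rz":0},{"gripper":0,"tx":0,"ty":0,"tz":0,"rx":0,"ry":0,"rz":0}]'
python3 - <<'E'
from h import *
p=cam("wrist");np.save("pics/s2.npy",p,allow_pickle=True)
o=ctrl.get_obs();print(o["ee_pos"],o["orientation"],o["qvel"].max(),o["t"])
P=cloud(p);img=p["image"]
u,v=proj(p,[501.5,13.6,81]);print(u,v)
a=int(u)-70;b=int(v)-55
cv2.imwrite("pics/j_w.png",cv2.resize(img[b:b+110,a:a+140,::-1],None,fx=5,fy=5,interpolation=cv2.INTER_CUBIC))
m=(np.abs(P[...,2]-81)<4)&(np.hypot(P[...,0]-501.5,P[...,1]-13.6)<28)
Q=P[m].astype(np.float32);print(len(Q),np.median(Q[:,2]),cv2.minEnclosingCircle(Q[:,:2].copy()))
m=(np.abs(P[...,2]-45)<5)&(np.hypot(P[...,0]-501.5,P[...,1]-13.6)<90)
Q=P[m].astype(np.float32);print(len(Q),np.median(Q[:,2]),cv2.minAreaRect(Q[:,:2].copy()))
E
```

```text
t: 8.45
ee_pos: [500.6, 15.0, 356.9]
orientation: [-3.139, -0.125, 0.0]
ft_force: [-0.0, 1.0, 0.2]
width: 88.0
[500.69195761  15.23538578 357.04487521] [-3.13885068e+00 -1.26130388e-01 -3.09627604e-04] 0.0035930763388196084 8.5
328.6862967291174 200.53261905636708
1627 81.97243 ((501.5067138671875, 13.523018836975098), 22.337146759033203)
9042 46.097755 ((503.3291931152344, 14.488975524902344), (112.85595703125, 89.88269805908203), 25.22541046142578)
```

View pics/j_w.png

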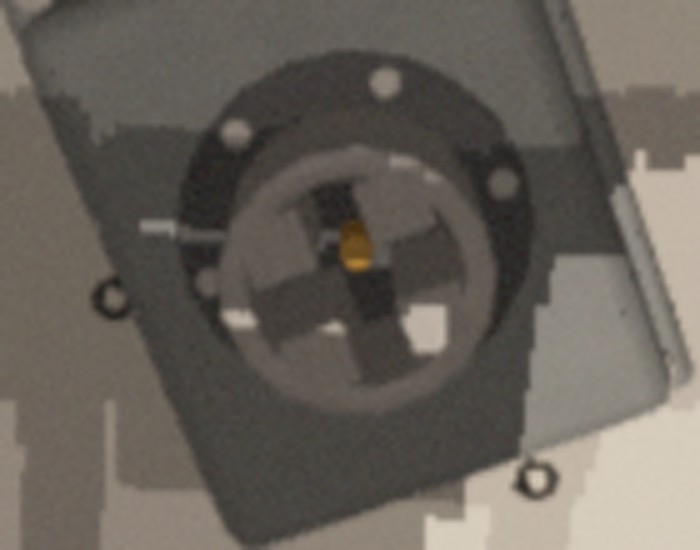

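Socket centre is at (501.5, 13.5), yaw 25.2°. The cross shows with the brass pin at crop (357,245). Next is the key.

```bash
python3 -m handwheel '[{"gripper":0,"tx":-0.00645,"ty":0.0569,"tz":0,"rx":0,"ry":0,"rz":0},{"gripper":0,"tx":-0.00645,"ty":0.0569,"tz":0,"rx":0,"ry":0,"rz":0},{"gripper":0,"tx":-0.00645,"ty":0.0569,"tz":0,"rx":0,"ry":0,"rz":0},{"gripper":0,"tx":-0.00645,"ty":0.0569,"tz":0,"rx":0,"ry":0,"rz":0},{"gripper":0,"tx":-0.00645,"ty":0.0569,"tz":0,"rx":0,"ry":0,"rz":0},{"gripper":0,"tx":-0.00645,"ty":0.0569,"tz":0,"rx":0,"ry":0,"rz":0},{"gripper":0,"tx":0,"ty":0,"tz":0,"rx":0,"ry":0,"rz":0},{"gripper":0,"tx":0,"ty":0,"tz":0,"rx":0,"ry":0,"rz":0}]'
python3 - <<'E'
from h import *
p=cam("wrist");np.save("pics/k2.npy",p,allow_pickle=True)
cv2.imwrite("pics/k_w.png",p["image"][:,:,::-1])
o=ctrl.get_obs();print(o["ee_pos"],o["orientation"],o["t"])
P=cloud(p)
m=(np.abs(P[...,2]-80)<5)&(np.hypot(P[...,0]-489,P[...,1]+328)<45)
Q=P[m].astype(np.float32);print(len(Q),np.median(Q[:,2]),cv2.minAreaRect(Q[:,:2].copy()))
for s in [1,2]:
    lo,hi=Q[:,0].min()+4,Q[:,0].max()-4
xs=np.linspace(lo,hi,12);mid=[(lambda q:(q.max()+q.min())/2)(Q[(Q[:,0]>=a)&(Q[:,0]<b)][:,1]) for a,b in zip(xs,xs[1:])]
print(np.degrees(np.arctan(np.polyfit((xs[1:]+xs[:-1])/2,mid,1)[0])),np.mean(mid),(lo+hi)/2)
E
```

```text
t: 9.5
ee_pos: [489.4, -328.0, 356.8]
orientation: [-3.138, -0.125, 0.0]
ft_force: [-1.0, 0.7, -0.1]
width: 87.9
[ 489.49847446 -327.59411464  356.82382859] [-3.13836105e+00 -1.26306914e-01  6.45422968e-04] 9.55
1203 80.63807 ((490.1474304199219, -328.50872802734375), (58.49005126953125, 13.514376640319824), 5.0091872215271)
5.183454021003371 -328.71445 489.96866
```

View pics/k_w.png

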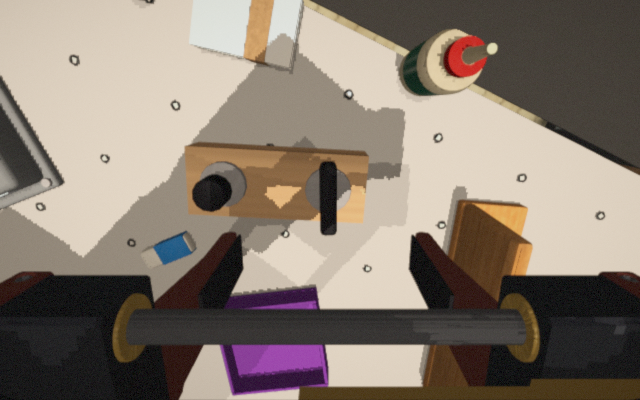

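```bash
python3 -m handwheel '[{"gripper":0,"tx":0.0003,"ty":0.0005,"tz":0.05,"rx":0,"ry":0,"rz":0},{"gripper":0.4,"tx":0,"ty":0,"tz":0.05,"rx":0,"ry":0,"rz":-0.4},{"gripper":0.5,"tx":0,"ty":0,"tz":0.024,"rx":0,"ry":0,"rz":0},{"gripper":1,"tx":0,"ty":0,"tz":0,"rx":0,"ry":0,"rz":0},{"gripper":1,"tx":0,"ty":0,"tz":0,"rx":0,"ry":0,"rz":0},{"gripper":1,"tx":0,"ty":0,"tz":0,"rx":0,"ry":0,"rz":0},{"gripper":1,"tx":0,"ty":0,"tz":0,"rx":0,"ry":0,"rz":0},{"gripper":1,"tx":0,"ty":0,"tz":0,"rx":0,"ry":0,"rz":0}]'
python3 - <<'E'
from h import *
p=cam("wrist");np.save("pics/k3.npy",p,allow_pickle=True)
cv2.imwrite("pics/l_w.png",p["image"][:,:,::-1])
o=ctrl.get_obs();print(o["ee_pos"],o["orientation"],o["t"],o["width"],o["ft_force"])
E
```

```text
t: 10.55
ee_pos: [489.6, -330.0, 233.5]
orientation: [3.138, 0.134, 0.001]
ft_force: [-0.2, -0.6, -0.6]
width: 20.9
[ 489.58228769 -329.97658872  233.29058272] [3.13833543e+00 1.34288735e-01 8.51806861e-04] 10.6 17.310941833350494 [ 0.39937136 -0.01111789  0.37017178]
```

View pics/l_w.png

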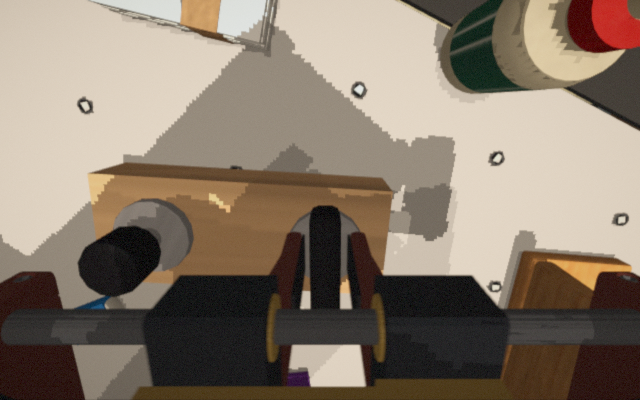

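```bash
python3 -m handwheel '[{"gripper":1,"tx":0,"ty":0,"tz":0,"rx":0,"ry":0,"rz":0},{"gripper":1,"tx":0,"ty":0,"tz":0,"rx":0,"ry":0,"rz":0},{"gripper":1,"tx":0,"ty":0,"tz":0,"rx":0,"ry":0,"rz":0},{"gripper":1,"tx":0,"ty":0,"tz":-0.02,"rx":0,"ry":0,"rz":0},{"gripper":1,"tx":0,"ty":0,"tz":-0.03,"rx":0,"ry":0,"rz":0},{"gripper":1,"tx":0,"ty":0,"tz":-0.05,"rx":0,"ry":0,"rz":0},{"gripper":1,"tx":0,"ty":0,"tz":-0.02,"rx":0,"ry":0,"rz":0},{"gripper":1,"tx":0,"ty":0,"tz":0,"rx":0,"ry":0,"rz":0}]'
python3 - <<'E'
from h import *
p=cam("wrist");np.save("pics/k4.npy",p,allow_pickle=True)
cv2.imwrite("pics/m_w.png",p["image"][:,:,::-1])
o=ctrl.get_obs();print(o["ee_pos"],o["orientation"],o["t"],o["width"],o["ft_force"])
E
```

```text
t: 11.6
ee_pos: [489.9, -330.1, 355.3]
orientation: [3.136, 0.134, 0.005]
ft_force: [-0.5, -0.2, -2.4]
width: 14.0
[ 489.45336779 -329.77891295  353.68545645] [3.13781930e+00 1.34571696e-01 1.91843150e-03] 11.65 13.821568795594677 [ 0.02802553 -0.2214694  -1.93334263]
```

View pics/m_w.png

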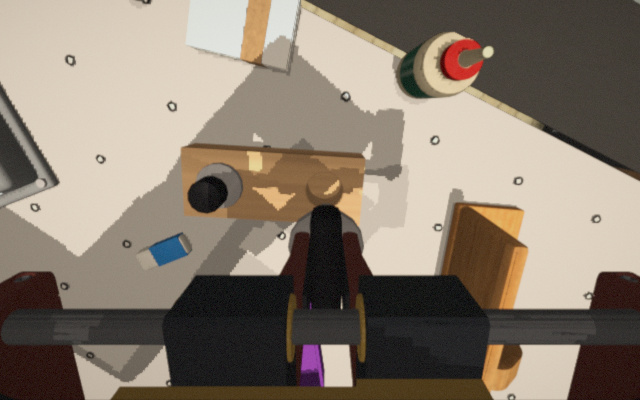

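```bash
python3 - <<'E'
from h import *
np.set_printoptions(precision=2,suppress=True)
p=np.load("pics/k4.npy",allow_pickle=True).item()
T=np.linalg.inv(p["Twc"]@np.linalg.inv(p["T_tool_cam"]));P=cloud(p)@T[:3,:3].T+T[:3,3]
m=(np.abs(P[...,2]-152.5)<4)&(np.abs(P[...,1])<12)&(P[...,0]<45)&(P[...,0]>-20)
Q=P[m];print("bar",len(Q),np.median(Q[:,2]),Q.min(0),Q.max(0))
for a in range(-5,34,4):
    q=Q[(Q[:,0]>=a)&(Q[:,0]<a+4)]
    if len(q): print(a,q[:,1].min(),q[:,1].max(),np.median(q[:,2]))
m=(np.abs(P[...,2]-190)<5)&(np.hypot(P[...,0],P[...,1])<30)
Q=P[m].astype(np.float32);print("collar",len(Q),np.median(Q[:,2]),Q.min(0),Q.max(0))
# circle fit of outer edge on collar top: max radius points
from scipy.optimize import least_squares
ang=np.arctan2(Q[:,1],Q[:,0]);E=[Q[(ang>=a)&(ang<a+.1)][np.argmax(np.hypot(*Q[(ang>=a)&(ang<a+.1)][:,:2].T))] for a in np.arange(-1.6,1.6,.1) if ((ang>=a)&(ang<a+.1)).sum()>2]
E=np.array(E);r=least_squares(lambda c:np.hypot(E[:,0]-c[0],E[:,1]-c[1])-21,[0,0],loss="soft_l1");print(r.x,r.fun.round(1))
E
```

```text
bar 3139 152.5141628313595 [-16.47 -11.88 148.55] [ 30.09  11.92 156.46]
-5 -7.7057634449142824 6.161464680717188 152.35179042296613
-1 -7.74360649939274 6.187701319774419 152.58953040503852
3 -7.7203072781882724 6.155091489420556 152.45624468160852
7 -9.216367174893549 7.681181644868502 152.32782744580658
11 -11.876584121172073 11.923546966768072 152.3516728227325
15 -7.630235440846093 6.060307596602627 152.4712136776819
19 -7.549002835951285 6.019735762683013 152.47412157802302
23 -7.499681348690103 5.96024746748634 152.52660636446723
27 -6.983322192809624 5.475186335323826 153.75596657417066
collar 700 188.33266 [ -3.38 -21.46 186.16] [ 19.59  19.87 194.84]
[-0.42 -0.91] [-0.6 -0.4 -0.4 -0.  -0.  -0.3 -0.2  0.   0.1  0.1  0.1  0.4  0.4  0.1
 -0.  -0.1  0.1 -0.  -0.2 -0.2  0.  -0.2 -0.4 -0.3 -0.4]
```

```bash
python3 -m handwheel '[{"gripper":1,"tx":-0.0017,"ty":-0.0537,"tz":0,"rx":0,"ry":0,"rz":0},{"gripper":1,"tx":-0.0017,"ty":-0.0537,"tz":0,"rx":0,"ry":0,"rz":0},{"gripper":1,"tx":-0.0017,"ty":-0.0537,"tz":0,"rx":0,"ry":0,"rz":0},{"gripper":1,"tx":-0.0017,"ty":-0.0537,"tz":0,"rx":0,"ry":0,"rz":0},{"gripper":1,"tx":-0.0017,"ty":-0.0537,"tz":0,"rx":0,"ry":0,"rz":0},{"gripper":1,"tx":-0.0017,"ty":-0.0537,"tz":0,"rx":0,"ry":0,"rz":0},{"gripper":1,"tx":0,"ty":0,"tz":0,"rx":0,"ry":0,"rz":-10},{"gripper":1,"tx":0,"ty":0,"tz":0,"rx":0,"ry":0,"rz":-10.3}]'
python3 -m handwheel '[{"gripper":1,"tx":0,"ty":0,"tz":0,"rx":0,"ry":0,"rz":0},{"gripper":1,"tx":0,"ty":0,"tz":0,"rx":0,"ry":0,"rz":0}]'
python3 - <<'E'
from h import *
p=cam("wrist");np.save("pics/s3.npy",p,allow_pickle=True)
cv2.imwrite("pics/n_w.png",p["image"][:,:,::-1])
o=ctrl.get_obs();print(o["ee_pos"],o["orientation"],o["t"],o["width"],o["ft_force"],o["qpos"])
v=o["orientation"];print("yaw",np.degrees(2*np.arctan2(v[1],v[0]))%360)
P=cloud(p)
m=(np.abs(P[...,2]-81)<4)&(np.hypot(P[...,0]-501.5,P[...,1]-13.6)<28)
Q=P[m].astype(np.float32);print(len(Q),np.median(Q[:,2]),cv2.minEnclosingCircle(Q[:,:2].copy()))
m=(np.abs(P[...,2]-45)<5)&(np.hypot(P[...,0]-501.5,P[...,1]-13.6)<90)
Q=P[m].astype(np.float32);print(len(Q),cv2.minAreaRect(Q[:,:2].copy()))
u,v=proj(p,[501.5,13.5,81]);print(u,v);a=int(u)-70;b=max(int(v)-55,0)
cv2.imwrite("pics/n_c.png",cv2.resize(p["image"][b:b+110,a:a+140,::-1],None,fx=5,fy=5,interpolation=cv2.INTER_CUBIC))
E
```

```text
t: 12.65
ee_pos: [451.1, -8.7, 351.6]
orientation: [-3.062, -0.698, 0.004]
ft_force: [-0.1, -0.1, -0.9]
width: 13.6
t: 12.9
ee_pos: [451.6, -9.8, 352.2]
orientation: [-3.067, -0.68, 0.002]
ft_force: [0.1, -0.2, -0.7]
width: 13.6
[451.63655228  -9.88978716 352.35825272] [-3.06666882e+00 -6.80610817e-01  1.58757125e-03] 12.95 13.90794398022915 [-0.49320554  0.38419434 -1.52378276] [-4.82472686e-02  2.48529916e-01  2.04289209e+00  3.64426949e-05
  8.51225941e-01  1.08572857e+00]
yaw 25.02659361771441
1891 81.986946 ((501.1324768066406, 13.387813568115234), 22.296588897705078)
11525 ((502.7655334472656, 14.318374633789062), (113.50210571289062, 89.83403015136719), 25.260677337646484)
326.6549427902313 131.52770731004432
```

View pics/n_w.png

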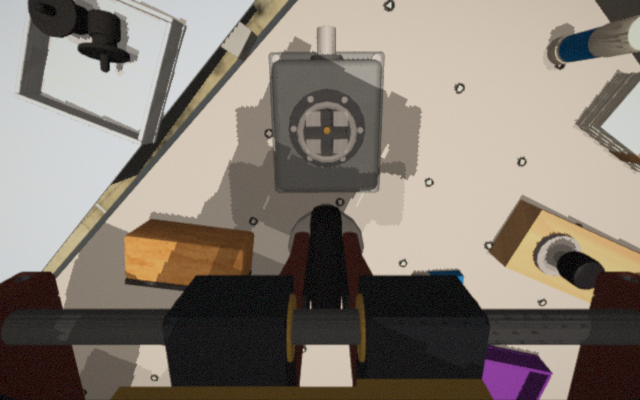

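View pics/n_c.png

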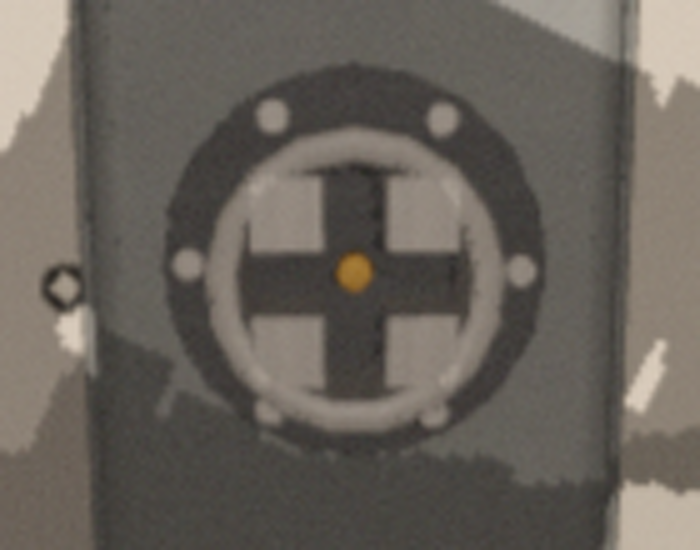

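The picture confirms the cross is aligned with the tool axes, with its centre at (327,131) and the ejector pin in the middle. I move over the socket and down.

```bash
python3 -m handwheel '[{"gripper":1,"tx":0.025,"ty":0.0009,"tz":0,"rx":0,"ry":0,"rz":0},{"gripper":1,"tx":0.0299,"ty":0,"tz":0,"rx":0,"ry":0,"rz":-0.2},{"gripper":1,"tx":0,"ty":0,"tz":0.02,"rx":0,"ry":0,"rz":0},{"gripper":1,"tx":0,"ty":0,"tz":0.015,"rx":0,"ry":0,"rz":0},{"gripper":1,"tx":0,"ty":0,"tz":0,"rx":0,"ry":0,"rz":0},{"gripper":1,"tx":0,"ty":0,"tz":0,"rx":0,"ry":0,"rz":0}]'
python3 - <<'E'
from h import *
p=cam("wrist");np.save("pics/s4.npy",p,allow_pickle=True)
cv2.imwrite("pics/o_w.png",p["image"][:,:,::-1])
o=ctrl.get_obs();print(o["ee_pos"],o["t"],o["width"],o["ft_force"],o["moment"])
p=cam("scene");cv2.imwrite("pics/o_s.png",cv2.resize(p["image"][140:240,290:410,::-1],None,fx=5,fy=5,interpolation=cv2.INTER_CUBIC))
E
```

```text
t: 13.7
ee_pos: [501.8, 12.6, 318.1]
orientation: [-3.065, -0.69, 0.0]
ft_force: [-0.3, 0.7, -1.7]
width: 13.7
[501.95742091  12.68890577 318.3050701 ] 13.75 13.701924043298702 [-0.12003139 -0.46720124 -0.39728262] [ 0.02736102 -0.00113038 -0.02804421]
```

View pics/o_w.png

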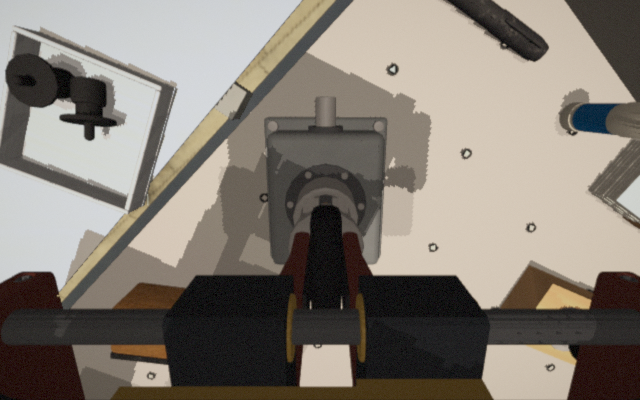

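View pics/o_s.png

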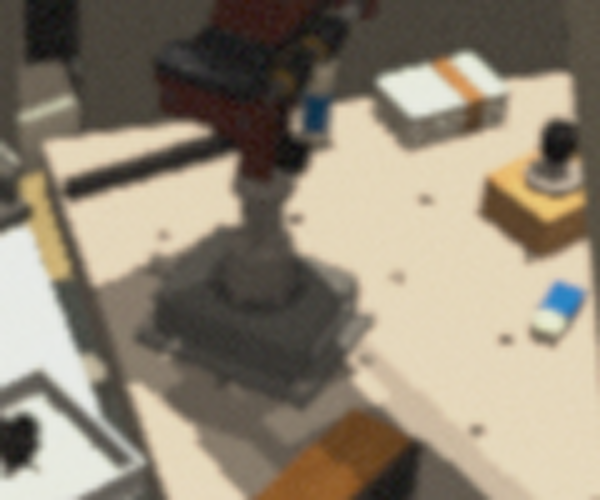

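```bash
python3 -m handwheel '[{"gripper":1,"tx":0,"ty":0,"tz":0.008,"rx":0,"ry":0,"rz":0},{"gripper":1,"tx":0,"ty":0,"tz":0.005,"rx":0,"ry":0,"rz":0},{"gripper":1,"tx":0,"ty":0,"tz":0.002,"rx":0,"ry":0,"rz":0},{"gripper":1,"tx":0,"ty":0,"tz":0,"rx":0,"ry":0,"rz":0}]'
```

```text
t: 14.3
ee_pos: [501.8, 12.9, 302.6]
orientation: [-3.065, -0.691, 0.001]
ft_force: [0.7, -0.5, -2.0]
width: 13.6
```

The tip is about 6 mm inside the slots with no contact force, so it is meshing. I keep going down.

```bash
python3 -m handwheel '[{"gripper":1,"tx":0,"ty":0,"tz":0.006,"rx":0,"ry":0,"rz":0},{"gripper":1,"tx":0,"ty":0,"tz":0.006,"rx":0,"ry":0,"rz":0},{"gripper":1,"tx":0,"ty":0,"tz":0.004,"rx":0,"ry":0,"rz":0},{"gripper":1,"tx":0,"ty":0,"tz":0,"rx":0,"ry":0,"rz":0}]'
```

```text
t: 14.8
ee_pos: [501.9, 12.9, 286.7]
orientation: [-3.065, -0.691, 0.001]
ft_force: [-0.9, 0.1, 4.0]
width: 13.7
```

```bash
python3 -m handwheel '[{"gripper":1,"tx":0,"ty":0,"tz":0.004,"rx":0,"ry":0,"rz":0},{"gripper":1,"tx":0,"ty":0,"tz":0.002,"rx":0,"ry":0,"rz":0},{"gripper":1,"tx":0,"ty":0,"tz":0,"rx":0,"ry":0,"rz":0}]'
```

```text
t: 15.18
ee_pos: [501.9, 12.8, 281.0]
orientation: [3.065, 0.691, 0.0]
ft_force: [-1.7, 0.0, 6.0]
width: 13.6
```

```bash
python3 -m handwheel '[{"gripper":1,"tx":0,"ty":0,"tz":0.002,"rx":0,"ry":0,"rz":0},{"gripper":1,"tx":0,"ty":0,"tz":0.001,"rx":0,"ry":0,"rz":0},{"gripper":1,"tx":0,"ty":0,"tz":0,"rx":0,"ry":0,"rz":0}]'; python3 -m handwheel '[{"gripper":1,"tx":0,"ty":0,"tz":0.001,"rx":0,"ry":0,"rz":0},{"gripper":1,"tx":0,"ty":0,"tz":0,"rx":0,"ry":0,"rz":0}]'
```

```text
t: 15.55
ee_pos: [502.0, 12.9, 278.2]
orientation: [3.065, 0.691, 0.001]
ft_force: [-1.7, -0.1, 7.3]
width: 13.7
t: 15.8
ee_pos: [501.9, 12.9, 278.1]
orientation: [3.065, 0.691, 0.001]
ft_force: [-5.7, 0.1, 18.1]
width: 13.8
```

```bash
python3 -m handwheel '[{"gripper":1,"tx":0,"ty":0,"tz":0.0005,"rx":0,"ry":0,"rz":0},{"gripper":1,"tx":0,"ty":0,"tz":0,"rx":0,"ry":0,"rz":0},{"gripper":1,"tx":0,"ty":0,"tz":0,"rx":0,"ry":0,"rz":0},{"gripper":1,"tx":0,"ty":0,"tz":0,"rx":0,"ry":0,"rz":0}]'
python3 - <<'E'
from h import *
p=cam("wrist");cv2.imwrite("pics/q_w.png",p["image"][:,:,::-1])
o=ctrl.get_obs();print(o["ee_pos"],o["t"],o["width"],o["ft_force"],o["moment"])
T=np.linalg.inv(p["Twc"]@np.linalg.inv(p["T_tool_cam"]));P=cloud(p)@T[:3,:3].T+T[:3,3]
m=(np.abs(P[...,2]-152.5)<4)&(np.abs(P[...,1])<5)&(P[...,0]<45)&(P[...,0]>0)
Q=P[m];print("bar",np.median(Q[:,2]),Q.max(0)[0],np.polyfit(Q[:,0],Q[:,2],1))
p=cam("scene");cv2.imwrite("pics/q_s.png",cv2.resize(p["image"][140:250,270:410,::-1],None,fx=5,fy=5,interpolation=cv2.INTER_CUBIC))
E
```

```text
t: 16.3
ee_pos: [501.9, 12.9, 278.0]
orientation: [3.065, 0.691, 0.001]
ft_force: [-7.9, 0.1, 24.8]
width: 13.6
[501.93066047  12.85654667 278.06314923] 16.35 14.152692458771968 [-7.5054239  -0.77347673 24.42707523] [-0.0232959   1.40011724 -0.00772201]
bar 152.3043608548606 30.29679724668233 [3.99515614e-02 1.51787804e+02]
```

View pics/q_w.png

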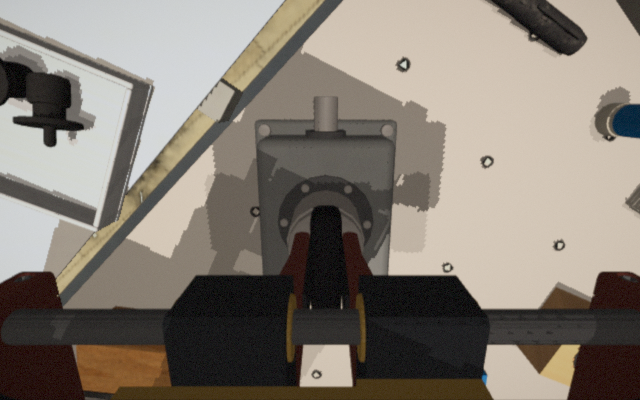

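View pics/q_s.png

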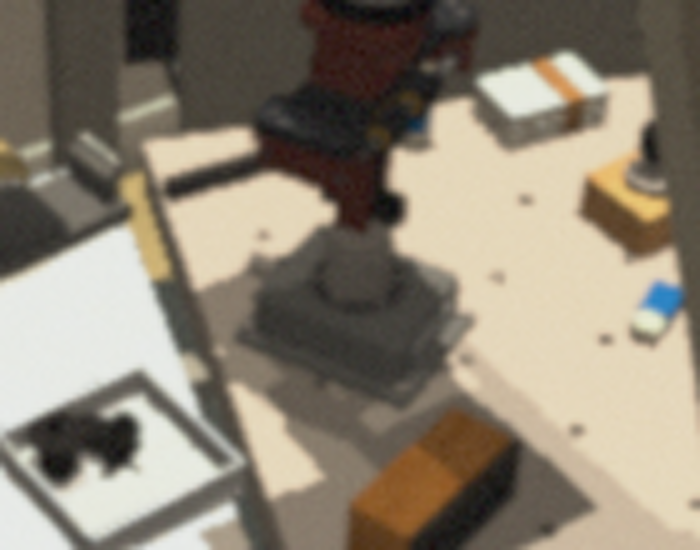

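```bash
python3 - <<'E'
from h import *
def s(p):
    T=np.linalg.inv(p["Twc"]@np.linalg.inv(p["T_tool_cam"]));P=cloud(p)@T[:3,:3].T+T[:3,3]
    m=(np.abs(P[...,2]-152.5)<4)&(np.abs(P[...,1]+.8)<4)&(P[...,0]<25)&(P[...,0]>12)
    Q=P[m];print(len(Q),np.polyfit(Q[:,0],Q[:,2],1)[0],np.median(Q[:,2]))
s(np.load("pics/k4.npy",allow_pickle=True).item());s(np.load("pics/s4.npy",allow_pickle=True).item())
p=cam("wrist");s(p)
P=cloud(p);T=p["Twc"]
m=(np.abs(P[...,2]-89)<4)&(np.hypot(P[...,0]-501.5,P[...,1]-13.5)<26);print("collar top z",np.median(P[m][:,2]),m.sum())
o=ctrl.get_obs();print(o["ft_force"],o["ee_pos"])
E
```

```text
507 0.01276745419062645 152.06221327032645
535 -0.0019847123019960974 152.0518350440026
541 0.00621822369360403 152.0887368245972
collar top z 89.78690170030188 657
[-8.26502763  0.08171193 24.42382436] [501.90239962  12.87741775 278.04205142]
```

```bash
python3 -c "
from workcell import ctrl
print(ctrl.close_job())"
```

```text
the job is handed in; nothing more can be done
None
```

I pulled the dust plug out of the socket and released it in the plug tray. It toppled onto its side next to the spare plug. I then took the T-handled key from the stand, turned it about 20° to line up with the slots at 25°, and pushed it fully home. The job was handed in at about 16.5 s with the gripper still closed on the key and pressing down. No verdict was reported.

**Last checks:**
- **Press and depth:** the tool was pressing down with about 24 N, and the force jumped when the collar met the hub, as it should.
- **Flush and upright:** the measured collar top was 89.8 mm, against about 90 mm expected for a flush fit. The bar showed no tilt beyond measurement noise.
- **Grip:** the fingers stood at about 14 mm on the 14 mm bar, so the key was held.
- **Tray and surroundings:** the last pictures show the plug and the spare in the tray, and the other things in view where they were.

**What was off:**
- About 8 N of sideways force stayed on the tool while pressing. I left it because the key was seated.
- The wrist camera saw the key 0.8 mm to one side of the grip centre, and I corrected for that before inserting.
- The first move was refused because rows need every field, so nothing moved.
- I could not read the ejector directly. I judged it to be down from the collar height and the force.

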